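# Index the tube carousel to its loading port and load the tube

### The arm

A 6-joint arm with a two-finger parallel gripper is mounted at the origin on a cart in front of the work surface, level with it; the furniture and walls round the work are solid. World frame = base frame: x ahead of the robot, y to its left, z up, the work surface at z = 0. Lengths are in m, angles in rad, forces in N, time in s.
With the tool pointing down it reaches from about 0.35 to 0.95 m from the base axis. Payload 17.4 kg.
Tool frame: the origin (TCP) lies midway between the tips of the shut fingers; the grasp point (between the pads) lies 19 mm behind it; z points along the fingers, y is the line along which they close (so a half turn about z gives the same grasp; the last joint's range is limited). The gripper opens to 93 mm and grips with 3 to 60 N. Pads are 15 mm wide; open, the fingers measure 128 mm over their backs; the gripper's body (75 mm by 188 mm) begins 65 mm behind the grasp point.
Start: joints at [1.13, 0.116, 1.442, -0, 1.584, -0.038], TCP at [0.265, 0.621, 0.219] pointing down, gripper open.
Joint ranges: [-2.83, 2.83], [-0.83, 2.19], [0.07, 2.5], [-1.14, 4.28], [0.01, 3], [-2.97, 2.97]. Speed limits (rad/s): [1.89, 1.89, 2.22, 3.14, 3.14, 3.14].

### API

Orientations are given as a unit quaternion [w, x, y, z].
In Python, from cell import * gives the robot as it stands.
- The arm moves only by the shell command python3 -m handwheel 'ROWS'. ROWS is JSON, a list of rows, each a list of 3 entries, a list of its own where there are three numbers: the finger opening in mm, from 0 to 93, then the shift along the tool's x, y, z in mm, then the turn, a rotation vector about the tool's x, y, z in degrees. A call has exactly 5 rows; each row is the pose to reach, as a shift and turn from the pose commanded when the call began, along the tool's axes at that moment; what a row does not reach only later rows make up. A row lasts 1/10 s, in which the tool goes at most 50 mm and 8.59 degrees, less where a joint would pass 70% of its speed; a pose out of reach is approached as far as the arm can. A call with a gripper value outside its range is refused whole. The fingers move at their own pace and stop on an object; the grip force is fixed at half the most. Time passes only in rows, so rows that repeat a pose let the fingers close, or fill a call up. It gives the time, the measured TCP pose, the force, the opening and the grip force at its end, in the units of the state.
- get_state(): the state, without advancing time (a new reading comes with each control period).
- get_image(name): name is "side" or "top"; returns a dict with "image" (480x640x3 uint8, red, green, blue), "fx", "fy", "cx", "cy" (pixels), "extrinsics" (4x4, takes a point from world to camera coordinates). Camera axes: x right, y down, z forward; pixel columns grow to the right and rows downward; lengths in m; the calibration is good to about 2 mm. A picture is of the moment at which its call begins. There is no depth.
- sign_off(): hands the job in; it is judged then, once.
The state is a dict: "clock": time; "qpos": joint angles; "dq": joint speeds; "tau": joint torques, N m; "ee_pos": TCP position; "tool_rot": TCP orientation; "contact_force": force on the tool from outside, world axes, zero at the start; "torque": the same for the moment, N m; "grip_width": finger opening in m; "finger_force": force on a finger pad.
Only numpy, scipy, OpenCV 4.12 (cv2) and the standard library are available. Lean on these libraries where they do the work, as an engineer would, in place of code of your own. Each camera call takes 0.05 s, during which the arm holds its last target. There are 200 camera calls.

### The job

Bring the carousel's empty tube cup to its open loading port: pull the sprung knob up, turn it towards the port and let it snap fully down into the locking notch there, which has to be found by feel because it lies a little to either side of the port's middle; do not wrench the knob once it is in. Then stand the capped tube in the cup through the port, gently and fully down, and leave the other things on the bench where they are.

Things in the scene. Friction and masses are not known exactly. Their poses are not given: they have to be found in the camera images.
- carousel: Fixed round tube carousel, 180 mm across, 63 mm high to the top of its white deck, a black knob in the middle. Origin: centre of its underside on the bench, on the turning axis; z up. Its -x axis points from the axis through the middle of the loading port, a 72 mm wide U-shaped gap in deck and side wall, which faces the robot, give or take its yaw.
- port (a point): Middle of the loading port: 60 mm from the axis along the carousel's -x, at the height of the deck's top (63 mm). The deck's gap reaches from 36 mm off the axis to the edge, 36 mm to each side of the centre line.
- knob_grip (a point): On the turning axis, 104 mm above the bench when the knob is down; turns and lifts with the knob. The knob is a black upright bar 44 mm long (its x), 14 mm thick (its y), from 22 mm below to 11 mm above this point, on a disc 79 mm across. A small white rib on the disc (its -x) points over the cup. Grip it across the 14 mm.
- drum (a joint): Angle (rad) of knob, drum and cup about the vertical, counter-clockwise from above positive; 0 = cup at the middle of the port. Starts at 0.75 to 1.25 in a wide free slot, which it cannot leave while down. The only other gap, the narrow locking notch, lies hidden between -0.2 and 0.2, at least 0.52 from the slot's near end; plain land between and past it. Drag 0.06 N m.
- knob (a joint): Lift (m): 0 = fully down in slot or notch, about 0.0065 = pin resting on the land (not locked), 0.012 = stop. A spring pushes it down, 4.5 N when down, 7.5 N at the stop. Within about 0.02 rad of the notch it drops home if free to slide, as when the fingers straddle the bar loosely (2 to 3 mm play; they then lead it by up to 0.2 rad). Dropped, it has 0.02 rad play each way; turning on wrenches the pin.
- seat (a point): Middle of the inner floor of the only open tube cup, 14.5 mm above the bench, 60 mm from the axis; turns with the drum. The cup is a grey ring open at the top, 33 mm inside, its rim 52 mm above the bench; it is under the deck unless at the port. The drum's other stations are closed blanks.
- tube: Capped self-standing plastic tube standing on the bench at the robot's right of the carousel, 113 mm tall; body 28 mm across, cap 34 mm across on the top 13 mm. The only tube here. Origin: centre of its underside; z up.
- beaker: Small glass beaker, 45 mm across, 59 mm tall, a bystander. Origin: centre of its underside.
- film_roll_box: Orange carton 62 x 125 x 62 mm, a bystander. Origin: centre of its underside.
- tally_counter: Hand tally counter, a round 46 mm dial case 21 mm high, a bystander. Origin: centre of its underside.
Things that resemble listed ones, but are neither listed nor needed, are in the scene too. Leave any black look-alike of the tube alone.

How it is judged:
By the outcome, as a careful person would: the job done as asked, in the order asked, and still so for the second after the job is handed in, with the robot touching nothing.
It also fails if it takes over 72 s, if anything falls off the work surface, if the arm or the gripper's body presses on something with over 40 N, if the wrist force passes 120 N, or if a joint passes its speed limit or range.

## Working session

There is one attempt and no reset: what is moved stays moved. The work goes in short steps, Python scripts to look and compute and a shell command to move; the robot and the scene stay as the last step left them, time stands still between calls to the robot, and variables do not carry over. Pictures are saved under pics/ and viewed, at most 12 in all, crops included, and the job is handed in when it is done.

```bash
mkdir -p pics; ls; python3 - <<'E'
from cell import *
import cv2,numpy as np
s=get_state();print({k:np.round(v,3).tolist() for k,v in s.items()})
for n in("top","side"):
    d=get_image(n);cv2.imwrite(f"pics/{n}0.png",d["image"][:,:,::-1]);print(n,d["fx"],d["fy"],d["cx"],d["cy"],np.round(d["extrinsics"],4).tolist())
E
```

```text
pics
{'clock': 0.0, 'qpos': [1.13, 0.116, 1.442, 0.0, 1.584, -0.038], 'dq': [-0.002, 0.0, -0.002, -0.002, -0.001, 0.0], 'tau': [0.002, -72.131, -62.259, 0.078, 0.024, -0.0], 'ee_pos': [0.265, 0.621, 0.218], 'tool_rot': [-0.0, 0.2, 0.98, -0.001], 'contact_force': [0.152, 0.96, 0.132], 'torque': [-0.004, -0.033, -0.0], 'finger_force': 0.0, 'grip_width': 0.093}
top 578.3441697784234 578.3441697784234 324.833022244818 237.69437012091197 [[-0.0275, -0.9994, 0.0217, -0.1116], [-0.9839, 0.0232, -0.1774, 0.5322], [0.1768, -0.0263, -0.9839, 1.4978], [0.0, 0.0, 0.0, 1.0]]
side 476.09321810991554 476.09321810991554 322.52796939497364 237.10466383595414 [[0.8584, -0.5129, -0.0045, -0.52], [-0.3215, -0.5312, -0.7839, 0.1916], [0.3997, 0.6743, -0.6209, 1.0451], [0.0, 0.0, 0.0, 1.0]]
```

View pics/top0.png

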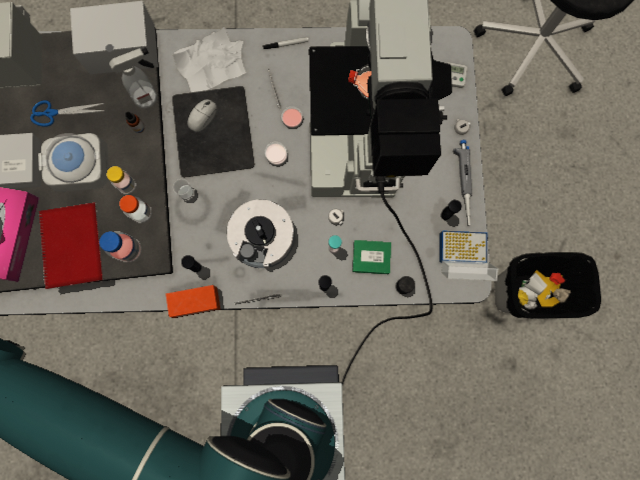

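View pics/side0.png

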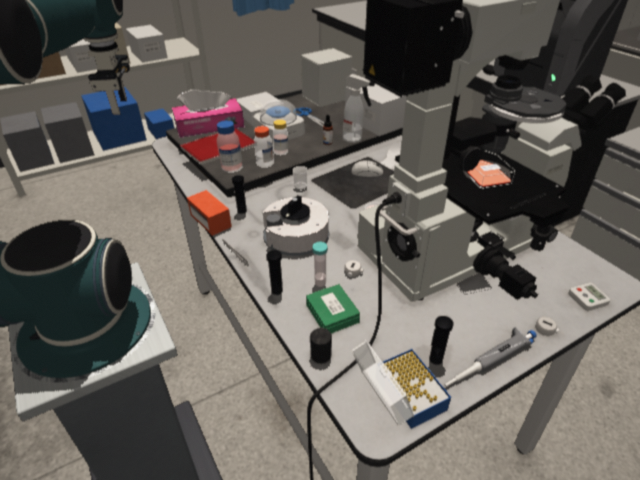

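The top view shows the carousel at (262,234), with the port towards the robot. Candidates for the tube are the teal cap at top (335,243) / side (320,250), and the black tubes at top (189,262), (326,284), (451,209) and (405,286). The teal-capped one is the clear plastic tube, and the black ones are look-alikes. Next I'll check this in a close crop and measure.

```bash
cat > h.py <<'E'
from cell import *
import cv2,numpy as np
def ray(d,u,v):
    E=np.array(d["extrinsics"]);R,t=E[:3,:3],E[:3,3]
    r=R.T@np.array([(u-d["cx"])/d["fx"],(v-d["cy"])/d["fy"],1]);return -R.T@t,r
def onz(d,u,v,z):
    c,r=ray(d,u,v);return c+r*(z-c[2])/r[2]
def two(d1,p1,d2,p2):
    c1,r1=ray(d1,*p1);c2,r2=ray(d2,*p2)
    k=np.linalg.lstsq(np.c_[r1,-r2],c2-c1,rcond=None)[0];a=c1+r1*k[0];b=c2+r2*k[1]
    return (a+b)/2,np.linalg.norm(a-b)
def proj(d,p):
    q=np.array(d["extrinsics"])@np.r_[p,1];return np.array([d["fx"]*q[0]/q[2]+d["cx"],d["fy"]*q[1]/q[2]+d["cy"]])
E
python3 - <<'E'
from h import *
D={n:get_image(n) for n in("top","side")}
T={}
for n,d in D.items():
    hsv=cv2.cvtColor(d["image"],cv2.COLOR_RGB2HSV)
    m=cv2.inRange(hsv,(80,90,60),(98,255,255))
    k,l,st,ce=cv2.connectedComponentsWithStats(m)
    print(n,[(st[i].tolist(),ce[i].round(1).tolist()) for i in range(1,k) if st[i,4]>30])
d=D["top"];im=d["image"]
# white deck from top
g=cv2.inRange(im,(200,195,185),(255,255,255));g[:, :215]=0;g[:,305:]=0;g[:190]=0;g[280:]=0
cs=max(cv2.findContours(g,0,1)[0],key=cv2.contourArea)
h=cv2.convexHull(cs);print(cv2.minEnclosingCircle(h),cv2.fitEllipse(h))
(c,_,_)=cv2.fitEllipse(h);print("deck",onz(d,*c,.063))
a=cv2.resize(im[190:280,215:355],None,fx=5.7,fy=5.7,interpolation=cv2.INTER_CUBIC)[:,:798]
b=cv2.resize(D["side"]["image"][190:300,250:345],None,fx=4.5,fy=4.5,interpolation=cv2.INTER_CUBIC)
o=np.zeros((600,800,3),np.uint8)
a=cv2.resize(im[190:290,220:350],(455,350),interpolation=cv2.INTER_CUBIC);b=cv2.resize(D["side"]["image"][185:305,255:340],(340,480),interpolation=cv2.INTER_CUBIC)
o[:350,:455]=a;o[:480,456:796]=b
cv2.imwrite("pics/c1.png",o[:,:,::-1])
E
```

```text
top [([329, 236, 12, 13, 129], [334.6, 241.7]), ([0, 371, 148, 109, 8389], [65.5, 433.8]), ([238, 391, 88, 34, 868], [273.4, 404.0]), ([271, 408, 40, 21, 101], [290.4, 418.0]), ([266, 413, 22, 9, 88], [273.6, 417.3]), ([138, 449, 126, 31, 2159], [194.1, 469.1])]
side [([97, 240, 9, 23, 37], [100.3, 250.5]), ([313, 242, 14, 12, 138], [319.4, 247.6]), ([82, 255, 11, 28, 133], [88.1, 271.8]), ([129, 287, 20, 46, 482], [140.0, 308.2])]
((258.6309509277344, 232.1517791748047), 33.67932891845703) ((259.31671142578125, 232.04026794433594), (63.35414123535156, 66.5647964477539), 47.58503341674805)
deck [0.54596828 0.04825175 0.063     ]
```

View pics/c1.png

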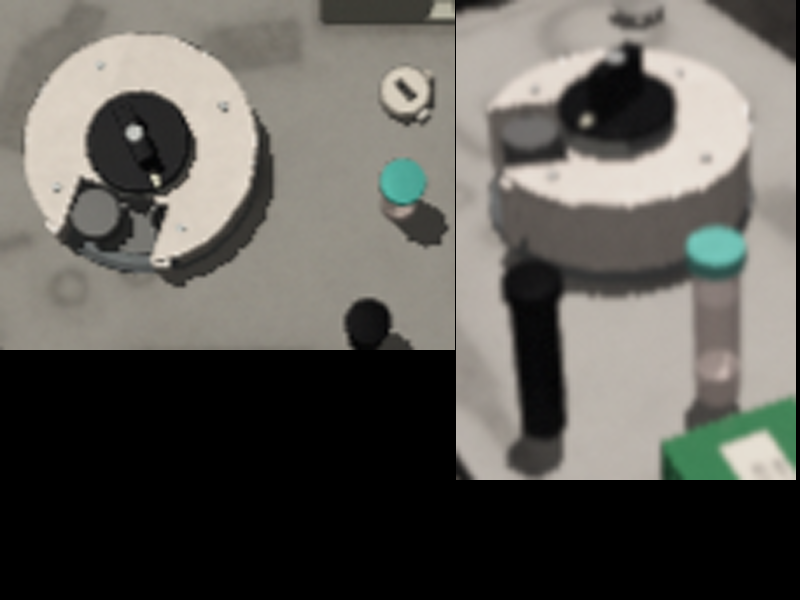

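The crop confirms that the teal-capped clear tube is the target. It also shows the port facing down-left at crop (110,250), the rib at crop (156,180) and the knob's top dot at (134,132). Next come the exact poses.

```bash
python3 - <<'E'
from h import *
from scipy.optimize import least_squares
D={n:get_image(n) for n in("top","side")}
d=D["top"];im=d["image"]
g=cv2.inRange(im,(200,195,185),(255,255,255));g[:, :215]=0;g[:,305:]=0;g[:190]=0;g[280:]=0
cs=max(cv2.findContours(g,0,1)[0],key=cv2.contourArea)
P=np.array([onz(d,*p[0],.063)[:2] for p in cs])
o=P.mean(0)
P2=P[np.linalg.norm(P-[.543,.05],axis=1)>.075]
f=least_squares(lambda c:np.linalg.norm(P2-c,axis=1)-.0895,[.543,.05],loss="soft_l1",f_scale=.001);c=f.x
print("deck centre",c,np.abs(f.fun).mean())
# port gap edges, in polar around c: non-white angles at several radii
for r in(.055,.065,.075,.083):
    a=np.radians(np.arange(120,270,.5));w=[]
    for t in a:
        u,v=proj(d,[c[0]+r*np.cos(t),c[1]+r*np.sin(t),.063]).round().astype(int);w.append(g[v,u]>0)
    dark=np.degrees(a[~np.array(w)]);dark=dark[(dark>125)&(dark<215)]
    print(r,dark.min(),dark.max(),"mid",(dark.min()+dark.max())/2,"half mm",r*1e3*np.sin(np.radians((dark.max()-dark.min())/2)))
print("dot", onz(d,220+134/3.5,190+132/3.5,.115),"disc",onz(d,220+139/3.5,190+142/3.5,.082),"rib",onz(d,220+156/3.5,190+180/3.5,.084))
for n,z in(("top",0),("side",0)):
    pass
s=D["side"];p,e=two(d,(334.6,241.2),s,(319.4,247.0));print("cap",p,e)
for n,dd in D.items():
    hsv=cv2.cvtColor(dd["image"],cv2.COLOR_RGB2HSV);m=cv2.inRange(hsv,(80,90,60),(98,255,255))
    if n=="top": m[300:]=0
    else: m[:,:200]=0
    q=np.argwhere(m)[:,::-1]; (cc),r=cv2.minEnclosingCircle(q.astype(np.float32).reshape(-1,1,2));print(n,cc,r,onz(dd,*cc,.111))
    x=proj(dd,[*c,.063]);y=proj(dd,[*c,.115]);print(n,"centre px",x,y)
E
```

```text
deck centre [0.54385659 0.0487288 ] 0.004192445255147138
0.055 125.00000000000001 206.0 mid 165.5 half mm 35.7196426581601
0.065 126.0 209.5 mid 167.75 half mm 43.282308290054225
0.075 130.5 190.0 mid 160.25 half mm 37.216237775640614
0.083 128.0 209.0 mid 168.5 half mm 53.904188011405246
dot [0.54729266 0.0462195  0.115     ] disc [0.54619763 0.04551192 0.082     ] rib [0.51672574 0.03294236 0.084     ]
cap [ 0.50909679 -0.148488    0.10755666] 0.0003656345124643561
top (334.5, 241.5) 6.5193023681640625 [ 0.50755438 -0.14798934  0.111     ]
top centre px [259.14201454 232.82801815] [257.31210633 229.05400084]
side (319.04998779296875, 247.0749969482422) 7.211757659912109 [ 0.50637777 -0.15194369  0.111     ]
side centre px [292.81443174 214.93900024] [291.93982734 198.49879088]
```

```bash
python3 - <<'E'
from h import *
d=get_image("top");im=d["image"]
a=cv2.resize(im[195:270,222:300],None,fx=8,fy=8,interpolation=cv2.INTER_CUBIC).astype(float)
a=(255*(a/255)**.6).clip(0,255).astype(np.uint8)
cv2.imwrite("pics/c2.png",a[:,:,::-1])
E
```

```text
(no output)
```

View pics/c2.png

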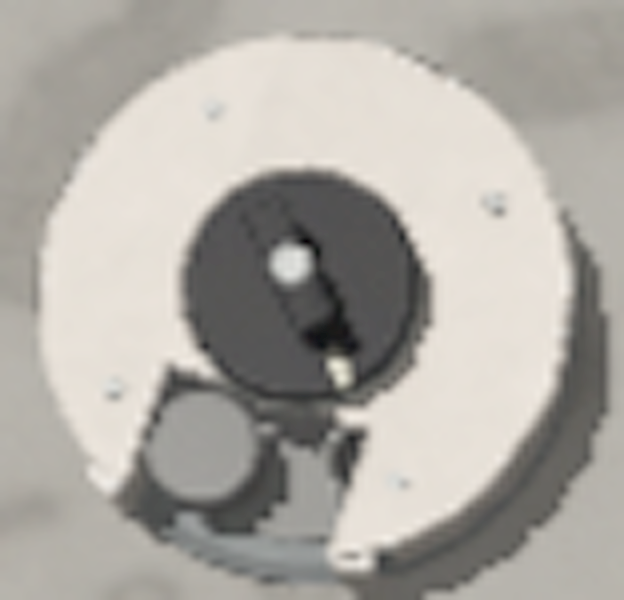

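The image shows the deck centre at about (306,301) and the port corners at (172,375), (118,495), (365,430) and (335,560). The bar runs from (262,215) to (320,325), and the rib is at (342,372).

```bash
python3 - <<'E'
from h import *
d=get_image("top")
w=lambda u,v,z:onz(d,222+(u+.5)/8-.5,195+(v+.5)/8-.5,z)[:2]
print("deck L,R,T",w(38,290,.063),w(575,290,.063),w(306,37,.063))
print("dot",w(291,264,.116),"disc LRTB",w(182,285,.082),w(420,285,.082),w(300,168,.082),w(300,400,.082))
ang=lambda a,b:np.degrees(np.arctan2(*(b-a)[::-1]))
print("bar ang",ang(w(262,215,.115),w(320,325,.115)))
c=np.array([.5463,.046])
print("rib",ang(c,w(342,372,.085)))
A,B,C,E=w(172,375,.063),w(118,495,.063),w(365,430,.063),w(335,555,.063)
print("port edges",ang(A,B),ang(C,E),"mid",ang(c,(A+C)/2),ang(c,(B+E)/2),"perp",ang(A,C)+90)
R=d  # tool yaw now
from scipy.spatial.transform import Rotation as Q
s=get_state();q=s["tool_rot"];M=Q.from_quat([q[1],q[2],q[3],q[0]]).as_matrix();print(M.round(3),s["clock"])
E
```

```text
deck L,R,T [0.55131062 0.1353037 ] [ 0.54717209 -0.04202653] [0.63539384 0.0462611 ]
dot [0.54750878 0.04701518] disc LRTB [0.54815661 0.08566332] [0.54634716 0.0080496 ] [0.58640118 0.04691542] [0.50913409 0.04748629]
bar ang -153.30090981144218
rib -156.5585985256446
port edges 155.81483128398128 166.08733930631126 mid 158.56391307599478 159.8148033322356 perp -17.442013681796723
[[-0.92   0.392 -0.   ]
 [ 0.392  0.92  -0.   ]
 [ 0.    -0.    -1.   ]] 0.4
```

```bash
python3 -m handwheel '[[60,[-36,-31,-8],[0,0,0]],[60,[-72,-62,-16],[0,0,0]],[60,[-108,-93,-24],[0,0,0]],[60,[-144,-124,-32],[0,0,0]],[60,[-180,-155,-40],[0,0,0]]]'
python3 -m handwheel '[[40,[-36,-31,0],[0,0,0]],[40,[-72,-62,0],[0,0,0]],[40,[-108,-93,0],[0,0,0]],[40,[-144,-124,0],[0,0,0]],[40,[-180,-155,0],[0,0,0]]]'
python3 -m handwheel '[[40,[-26,-22,0],[0,0,-8]],[40,[-52,-44,0],[0,0,-16]],[40,[-78,-66,0],[0,0,-24]],[40,[-104,-88,0],[0,0,-32]],[40,[-124.5,-107.5,0],[0,0,-40]]]'
python3 -m handwheel '[[40,[0,0,20],[0,0,-8]],[40,[0,0,60],[0,0,-8]],[40,[0,0,90],[0,0,-8]],[40,[0,0,105],[0,0,-8]],[40,[0,0,105],[0,0,-8]]]'
python3 - <<'E'
from h import *
from scipy.spatial.transform import Rotation as Q
d=get_image("top");s=get_state();q=s["tool_rot"];M=Q.from_quat([q[1],q[2],q[3],q[0]]).as_matrix();print(M.round(3),s["clock"],s["ee_pos"],s["contact_force"],s["torque"],s["qpos"])
e=get_image("side")
a=cv2.resize(d["image"][190:280,200:320],(600,450),interpolation=cv2.INTER_CUBIC)
b=cv2.resize(e["image"][130:270,230:360],(600,600),interpolation=cv2.INTER_CUBIC)
cv2.imwrite("pics/s1.png",b[:,:,::-1])
E
```

```text
clock: 0.9
ee_pos: [0.3698, 0.4061, 0.2591]
tool_rot: [0.0, 0.2, 0.98, 0.0]
contact_force: [0.4, 0.4, 0.0]
grip_width: 0.0609
finger_force: 0.0
clock: 1.4
ee_pos: [0.4747, 0.1928, 0.2589]
tool_rot: [0.0, 0.2, 0.98, 0.0]
contact_force: [0.3, 1.2, -0.8]
grip_width: 0.0404
finger_force: 0.0
clock: 1.9
ee_pos: [0.5472, 0.0453, 0.2587]
tool_rot: [0.0, -0.15, 0.989, -0.0]
contact_force: [0.4, 0.8, -1.2]
grip_width: 0.0401
finger_force: 0.0
clock: 2.4
ee_pos: [0.546, 0.047, 0.1521]
tool_rot: [-0.001, -0.216, 0.976, 0.0]
contact_force: [0.1, -0.1, 0.6]
grip_width: 0.0401
finger_force: 0.0
[[-0.907 -0.421 -0.   ]
 [-0.421  0.907 -0.   ]
 [ 0.     0.    -1.   ]] 2.45 [0.54668003 0.04702831 0.15398441] [-1.10829654  0.67913955  0.45826856] [ 0.08976614  0.00961534 -0.00260117] [ 3.93203687e-02 -1.35882947e-01  1.79651372e+00  6.11419291e-06
  1.48134717e+00 -1.96651772e+00]
```

View pics/s1.png

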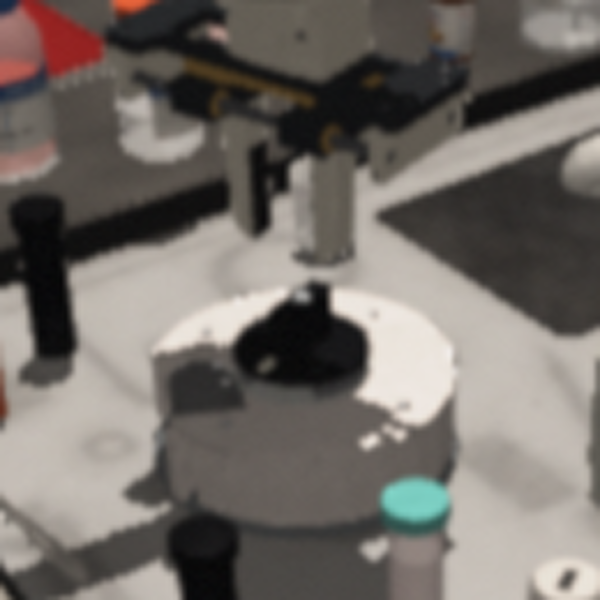

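The fingers sit centred above the bar, on either side of it. Next I lower, then close.

```bash
python3 -m handwheel '[[40,[0,0,35],[0,0,0]],[40,[0,0,55],[0,0,0]],[40,[0,0,65],[0,0,0]],[40,[0,0,67],[0,0,0]],[40,[0,0,67],[0,0,0]]]'
python3 -m handwheel '[[28,[0,0,0],[0,0,0]],[20,[0,0,0],[0,0,0]],[14,[0,0,0],[0,0,0]],[8,[0,0,0],[0,0,0]],[5,[0,0,0],[0,0,0]]]'; python3 -m handwheel '[[0,[0,0,0],[0,0,0]],[0,[0,0,0],[0,0,0]],[0,[0,0,0],[0,0,0]],[0,[0,0,0],[0,0,0]],[0,[0,0,0],[0,0,0]]]'; python3 -c "
from h import *
for i in range(3):
  s=get_state();print(s['torque'],s['contact_force'],s['ee_pos'])"
```

```text
clock: 3.0
ee_pos: [0.5473, 0.047, 0.0881]
tool_rot: [0.001, -0.216, 0.976, -0.0]
contact_force: [1.1, 1.2, 0.8]
grip_width: 0.0398
finger_force: 0.0
clock: 3.5
ee_pos: [0.5467, 0.0473, 0.087]
tool_rot: [0.0, -0.216, 0.976, 0.0]
contact_force: [-2.1, 4.6, 4.8]
grip_width: 0.0136
finger_force: 30.0
clock: 4.0
ee_pos: [0.5467, 0.0473, 0.0871]
tool_rot: [0.0, -0.216, 0.976, 0.0]
contact_force: [-3.6, 4.9, 6.3]
grip_width: 0.0143
finger_force: 30.0
[0.8466928  0.55201466 0.04590507] [-3.6401861   4.94562231  6.25020842] [0.54671654 0.04727669 0.0870512 ]
[0.8466928  0.55201466 0.04590507] [-3.6401861   4.94562231  6.25020842] [0.54671654 0.04727669 0.0870512 ]
[0.8466928  0.55201466 0.04590507] [-3.6401861   4.94562231  6.25020842] [0.54671654 0.04727669 0.0870512 ]
```

```bash
python3 -m handwheel '[[0,[0,0.5,-2],[0,0,0]],[0,[0,0.8,-4],[0,0,0]],[0,[0,0.8,-6],[0,0,0]],[0,[0,0.8,-8],[0,0,0]],[0,[0,0.8,-9.5],[0,0,0]]]'; python3 -c "
from h import *
s=get_state();print(s['torque'],s['contact_force'],s['ee_pos'])"
```

```text
clock: 4.5
ee_pos: [0.5465, 0.0474, 0.0958]
tool_rot: [0.0, -0.216, 0.976, -0.0]
contact_force: [5.7, 0.1, -8.4]
grip_width: 0.0141
finger_force: 30.0
[ 0.03485387 -1.01055548 -0.06187331] [ 5.74093168  0.09691062 -8.35517326] [0.54646255 0.04741153 0.09578152]
```

```bash
python3 -m handwheel '[[0,[0,0,0],[0,0,2]],[0,[0,0,0],[0,0,5]],[0,[0,0,0],[0,0,8]],[0,[0,0,0],[0,0,11]],[0,[0,0,0],[0,0,14]]]'; python3 -c "
from h import *
s=get_state();print(s['torque'],s['contact_force'],s['ee_pos'])"
python3 -m handwheel '[[0,[0,0,0],[0,0,3]],[0,[0,0,0],[0,0,6]],[0,[0,0,0],[0,0,9]],[0,[0,0,0],[0,0,12]],[0,[0,0,0],[0,0,12]]]'; python3 -c "
from h import *
s=get_state();print(s['torque'],s['contact_force'],s['ee_pos'])
d=get_image('top');e=get_image('side')
o=np.zeros((600,800,3),np.uint8)
o[:400,:400]=cv2.resize(d['image'][192:272,220:300],(400,400),interpolation=cv2.INTER_CUBIC)
o[:400,400:]=cv2.resize(e['image'][170:250,250:330],(400,400),interpolation=cv2.INTER_CUBIC)
cv2.imwrite('pics/s2.png',o[:400,:,::-1])"
```

```text
clock: 5.0
ee_pos: [0.5463, 0.0479, 0.0956]
tool_rot: [-0.0, -0.094, 0.996, 0.0]
contact_force: [4.4, 4.7, -7.5]
grip_width: 0.0142
finger_force: 30.0
[ 0.78697767 -0.82245177  0.08526023] [ 4.39932954  4.65615112 -7.49278582] [0.5463209  0.04785427 0.09557189]
clock: 5.5
ee_pos: [0.5463, 0.0483, 0.0956]
tool_rot: [-0.0, 0.01, 1.0, 0.001]
contact_force: [4.4, 7.0, -7.2]
grip_width: 0.0138
finger_force: 29.9
[ 1.25745461 -0.87374954 -0.02356983] [ 4.42247391  7.02677373 -7.18984032] [0.54628302 0.04832896 0.09556419]
```

View pics/s2.png

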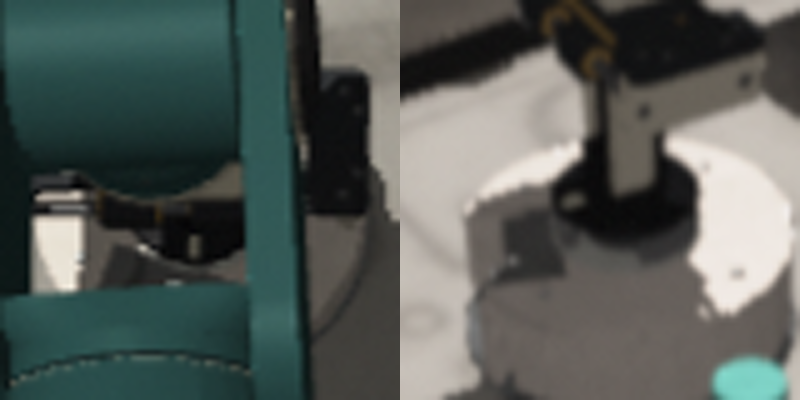

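The rib shows at top crop (195,245), just short of the port's middle (drum about 0.3 rad), and the knob is still lifted. Now I loosen the fingers so the pin rests on the land.

```bash
python3 -m handwheel '[[15,[0,0.3,0],[0,0,0]],[16,[0,0.6,0],[0,0,0]],[16.5,[0,0.6,0],[0,0,0]],[16.5,[0,0.6,0],[0,0,0]],[16.5,[0,0.6,0],[0,0,0]]]'; cat > chk.py <<'E'
from h import *
import sys
s=get_state();t=s['torque'];print(np.round(t,3),np.round(s['contact_force'],1),np.round(s['ee_pos'],4),s['grip_width'])
if abs(t[2])>float(sys.argv[1]): sys.exit("STOP")
E
python3 chk.py 1
```

```text
clock: 6.1
ee_pos: [0.5464, 0.0482, 0.0963]
tool_rot: [0.0, 0.009, 1.0, -0.0]
contact_force: [0.3, 0.2, -0.1]
grip_width: 0.0164
finger_force: 0.0
[ 0.026 -0.011 -0.015] [ 0.3  0.2 -0.1] [0.5464 0.0482 0.0963] 0.01639640057291101
```

```bash
R='>/dev/null'; python3 -m handwheel '[[16.5,[0,0,0],[0,0,1]],[16.5,[0,0,0],[0,0,2]],[16.5,[0,0,0],[0,0,3]],[16.5,[0,0,0],[0,0,4]],[16.5,[0,0,0],[0,0,5]]]'>/dev/null; python3 chk.py .2 &&
python3 -m handwheel '[[16.5,[0,0,0],[0,0,0.4]],[16.5,[0,0,0],[0,0,0.8]],[16.5,[0,0,0],[0,0,1.2]],[16.5,[0,0,0],[0,0,1.6]],[16.5,[0,0,0],[0,0,2]]]'>/dev/null; python3 chk.py .2 &&
python3 -m handwheel '[[16.5,[0,0,0],[0,0,0.4]],[16.5,[0,0,0],[0,0,0.8]],[16.5,[0,0,0],[0,0,1.2]],[16.5,[0,0,0],[0,0,1.6]],[16.5,[0,0,0],[0,0,2]]]'>/dev/null; python3 chk.py .2 &&
python3 -m handwheel '[[16.5,[0,0,0],[0,0,0.4]],[16.5,[0,0,0],[0,0,0.8]],[16.5,[0,0,0],[0,0,1.2]],[16.5,[0,0,0],[0,0,1.6]],[16.5,[0,0,0],[0,0,2]]]'>/dev/null; python3 chk.py .2 &&
python3 -m handwheel '[[16.5,[0,0,0],[0,0,0.4]],[16.5,[0,0,0],[0,0,0.8]],[16.5,[0,0,0],[0,0,1.2]],[16.5,[0,0,0],[0,0,1.6]],[16.5,[0,0,0],[0,0,2]]]'>/dev/null; python3 chk.py .2
```

```text
[0.017 0.034 0.002] [-0.   0.3  0.5] [0.5463 0.0483 0.0961] 0.01636020918996762
[ 0.046 -0.008  0.032] [ 0.5 -0.6  0.1] [0.5463 0.0483 0.0961] 0.01664556219887062
[0.115 0.083 0.042] [-0.9  1.5  0.4] [0.5463 0.0484 0.0961] 0.016721835896459578
[0.407 0.249 0.104] [-2.5  1.4  0.7] [0.5463 0.0484 0.0961] 0.016442638102075587
[0.471 0.282 0.212] [-1.4  2.5  0.4] [0.5464 0.0483 0.0962] 0.016939856273292937STOP
```

```bash
cat > look.py <<'E'
from h import *
import sys
d=get_image('top');e=get_image('side')
o=np.zeros((400,800,3),np.uint8)
o[:,:400]=cv2.resize(d['image'][220:260,238:278],(400,400),interpolation=cv2.INTER_CUBIC)
o[:,400:]=cv2.resize(e['image'][185:235,268:318],(400,400),interpolation=cv2.INTER_CUBIC)
o=(255*(o/255.)**.6).astype(np.uint8)
cv2.imwrite(sys.argv[1],o[:,:,::-1])
# rib: brightest blob near disc
for n,dd,(x0,y0,x1,y1) in (("top",d,(248,236,270,246)),("side",e,(277,200,300,222))):
    g=cv2.cvtColor(dd["image"],cv2.COLOR_RGB2GRAY)[y0:y1,x0:x1];print(n);print(g)
E
python3 look.py pics/s3.png
```

```text
top
[[ 42  48  47  26  11   9  12  14  14  15  15  16  16  16  14  16  15  16
   15  39  48  68]
 [ 47  48  47  27  11  11  11  11  11  13  12  14  14  15  15  15  15  16
   21  37  42  69]
 [ 42  48  47  26  10  10  10  12  10  10   9  12  12  14  14  13  14  15
   25  30  30  68]
 [ 63  42  48  26  10  10  10  11  11  20  72  57  20  11  11  10  13  13
   20  19  24  67]
 [108  21  22  14  10  12   9  11  10  32  77  60  23  12  10  13  10  10
   11  13  16  66]
 [196 113  12   9  12  11  10  12  10  36  76  58  22  12  11  10  11  11
   11   8  23  63]
 [102  79  47  23  10  10  11  11  12  36  77  55  16  10  12  11  10   8
   17  31  53  74]
 [ 35  45  51  55  35  12   8   8  11  36  62  44  16   8   7   7   7  26
   58  70  65  74]
 [ 34  39  42  47  52  56  53  31  18  22  24  16   8  22  31  46  65  74
   77  76  69  74]
 [ 31  39  42  43  45  47  56  59  64  61  52  49  47  55  66  68  78  77
   79  82  72  74]]
side
[[202 206 207 219 232 229 228 229 211 117  31  11  13  30  65  91  99 101
   99 100  99  90  55]
 [221 227 227 229 232 232 230 222 187 100  28  12  14  29  66  
[... 1274 characters left out ...]
 12  11  11  10  12]
 [ 46  47  50  59  58  52  46  32  21  18  15  13   9  12  13  10  11   9
   10  12  11  11  11]
 [ 47  47  51  61  63  59  56  47  37  38  30  19  14  14  13  13  12  12
   13  13  14  13  14]
 [ 48  47  50  60  66  58  52  50  53  62  52  37  25  22  19  17  17  15
   17  19  18  22  25]
 [ 47  47  49  57  66  60  54  55  64  74  73  62  51  40  31  29  26  26
   27  28  32  36  39]
 [ 47  47  48  51  61  67  65  68  75  81  83  80  72  62  55  51  47  46
   46  45  45  46  47]
 [ 51  47  46  47  55  69  78  81  85  85  86  86  85  79  74  73  69  69
   67  66  58  53  51]
 [ 50  46  46  46  50  64  82  86  87  88  87  87  86  85  83  82  82  82
   82  81  71  57  54]]
```

View pics/s3.png

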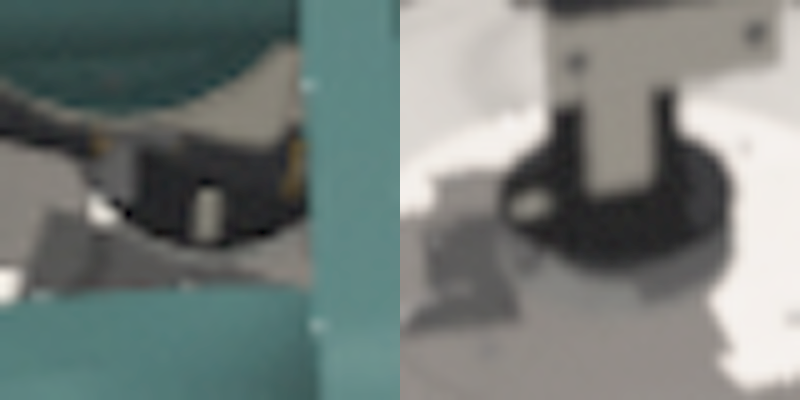

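The rib is at top crop (207,215) and side crop (530,205), pointing nearly straight at the robot. I'll track it numerically.

```bash
cat > rib.py <<'E'
from h import *
A=[];B=[]
for i in range(2):
    for n,L,(x0,y0,x1,y1) in (("top",A,(253,238,265,244)),("side",B,(280,207,288,216))):
        d=get_image(n);g=cv2.cvtColor(d["image"],cv2.COLOR_RGB2GRAY)[y0:y1,x0:x1].astype(float)
        hsv=cv2.cvtColor(d["image"],cv2.COLOR_RGB2HSV)
        m=(g>30).astype(np.uint8);k,l,st,ce=cv2.connectedComponentsWithStats(m,connectivity=4)
        ex=(255,236) if n=="top" else (0,0)
        # blob nearest the window middle
        i0=1+np.argmin([np.hypot(*(ce[j]-[(x1-x0)/2,(y1-y0)/2])) for j in range(1,k)])
        w=np.where(l==i0,g-15,0);yy,xx=np.mgrid[y0:y1,x0:x1];L.append(((w*xx).sum()/w.sum(),(w*yy).sum()/w.sum()))
        if n=="top":D=d
        else:S=d
a,b=np.mean(A,0),np.mean(B,0);p,e=two(D,a,S,b);c=np.array([.5468,.0475])
q=p[:2]-c
print("px",a.round(2),b.round(2),"p",p.round(4),"err",round(e,4),"rib ang",np.degrees(np.arctan2(q[1],q[0]))%360,"r",np.hypot(*q))
E
python3 rib.py
```

```text
px [258.21 240.98] [282.44 211.08] p [0.5167 0.0498 0.0852] err 0.0029 rib ang 175.61651001712852 r 0.03017711567504694
```

```bash
python3 - <<'E'
from h import *
d=get_image("top");s=get_image("side")
for p1,p2 in(((258.3,240.9),(283.7,210.0)),((258.9,241),(283.9,209.0)),((264.4,241.0),(288.0,215.0))):
    p,e=two(d,p1,s,p2);q=p[:2]-[.547,.0472];print(p,e,np.degrees(np.arctan2(q[1],q[0]))%360)
for z in(.083,.0835,.084,.090,.0905): 
  for a in (160,170,175,180): print(z,a,proj(d,[.547+.031*np.cos(np.radians(a)),.0472+.031*np.sin(np.radians(a)),z]).round(1),proj(s,[.547+.031*np.cos(np.radians(a)),.0472+.031*np.sin(np.radians(a)),z]).round(1))
E
```

```text
[0.51807407 0.04873471 0.08821709] 0.000647541489218087 176.96293508631948
[0.5173852  0.04664175 0.09275175] 0.0015083864735543403 181.079914509856
[0.52024494 0.03302165 0.08074189] 0.0037701068139980583 207.920520707504
0.083 160 [255.  241.3] [282. 210.]
0.083 170 [257.  241.8] [282.5 211.1]
0.083 175 [258.1 241.9] [282.8 211.7]
0.083 180 [259.1 241.9] [283.2 212.2]
0.0835 160 [255.  241.3] [282.  209.8]
0.0835 170 [257.  241.7] [282.4 211. ]
0.0835 175 [258.1 241.8] [282.8 211.5]
0.0835 180 [259.1 241.9] [283.2 212.1]
0.084 160 [255.  241.2] [282.  209.7]
0.084 170 [257.  241.7] [282.4 210.8]
0.084 175 [258.  241.8] [282.8 211.4]
0.084 180 [259.1 241.8] [283.2 211.9]
0.09 160 [254.8 240.8] [281.9 207.8]
0.09 170 [256.8 241.3] [282.3 208.9]
0.09 175 [257.8 241.4] [282.7 209.5]
0.09 180 [258.9 241.4] [283.1 210. ]
0.0905 160 [254.8 240.8] [281.9 207.6]
0.0905 170 [256.8 241.3] [282.3 208.8]
0.0905 175 [257.8 241.4] [282.6 209.3]
0.0905 180 [258.9 241.4] [283.1 209.8]
```

Still up on the land (rib z about 0.089) and now being dragged along. I carry on in small steps.

```bash

python3 -m handwheel '[[16.5,[0,0,0],[0,0,0.4]],[16.5,[0,0,0],[0,0,0.8]],[16.5,[0,0,0],[0,0,1.2]],[16.5,[0,0,0],[0,0,1.6]],[16.5,[0,0,0],[0,0,2]]]'>/dev/null; python3 chk.py .35 &&
python3 -m handwheel '[[16.5,[0,0,0],[0,0,0.4]],[16.5,[0,0,0],[0,0,0.8]],[16.5,[0,0,0],[0,0,1.2]],[16.5,[0,0,0],[0,0,1.6]],[16.5,[0,0,0],[0,0,2]]]'>/dev/null; python3 chk.py .35 &&
python3 -m handwheel '[[16.5,[0,0,0],[0,0,0.4]],[16.5,[0,0,0],[0,0,0.8]],[16.5,[0,0,0],[0,0,1.2]],[16.5,[0,0,0],[0,0,1.6]],[16.5,[0,0,0],[0,0,2]]]'>/dev/null; python3 chk.py .35; python3 rib.py
```

```text
[0.697 0.342 0.271] [-1.4  3.8  0.2] [0.5463 0.0484 0.0961] 0.01678275743913268
[0.929 0.287 0.23 ] [-2.4  5.4 -0.1] [0.5463 0.0484 0.0961] 0.016703696765511287
[1.052 0.242 0.204] [-1.6  6.2 -0.5] [0.5463 0.0485 0.0961] 0.016603500982700792
px [256.93 241.09] [282.31 210.76] p [0.5173 0.0531 0.0838] err 0.0018 rib ang 169.32807309809976 r 0.030034027788174874
```

```bash

python3 -m handwheel '[[16.5,[0,0.2,0],[0,0,0.3]],[16.5,[0,0.4,0],[0,0,0.6]],[16.5,[0,0.6,0],[0,0,0.9]],[16.5,[0,0.6,0],[0,0,1.2]],[16.5,[0,0.6,0],[0,0,1.5]]]'>/dev/null; python3 chk.py .32 &&
python3 -m handwheel '[[16.5,[0,0,0],[0,0,0.3]],[16.5,[0,0,0],[0,0,0.6]],[16.5,[0,0,0],[0,0,0.9]],[16.5,[0,0,0],[0,0,1.2]],[16.5,[0,0,0],[0,0,1.5]]]'>/dev/null; python3 chk.py .32 &&
python3 -m handwheel '[[16.5,[0,0,0],[0,0,0.3]],[16.5,[0,0,0],[0,0,0.6]],[16.5,[0,0,0],[0,0,0.9]],[16.5,[0,0,0],[0,0,1.2]],[16.5,[0,0,0],[0,0,1.5]]]'>/dev/null; python3 chk.py .32 &&
python3 -m handwheel '[[16.5,[0,0,0],[0,0,0.3]],[16.5,[0,0,0],[0,0,0.6]],[16.5,[0,0,0],[0,0,0.9]],[16.5,[0,0,0],[0,0,1.2]],[16.5,[0,0,0],[0,0,1.5]]]'>/dev/null; python3 chk.py .32 ; python3 rib.py
```

```text
[0.268 0.596 0.287] [-3.8  1.8 -0.6] [0.5464 0.0487 0.096 ] 0.016930985260717606
[0.163 0.625 0.207] [-3.3  1.6 -1.9] [0.5465 0.0488 0.096 ] 0.017110712943512584
[0.303 0.55  0.132] [-3.7  1.4 -4.7] [0.5465 0.0489 0.096 ] 0.017095622078262828
[0.513 0.258 0.054] [-0.5  2.3 -3.6] [0.5469 0.0489 0.0963] 0.01642242020384293
px [255.79 241.3 ] [281.96 210.38] p [0.5173 0.056  0.0832] err 0.001 rib ang 163.97517168626436 r 0.03070687494352803
```

The torque falls while the fingers feel a downward pull, so the pin is probably entering the notch and being held by finger friction. I'll loosen the fingers and look.

```bash

python3 -m handwheel '[[17.5,[0,0,0],[0,0,-0.5]],[19,[0,0,0],[0,0,-1]],[19,[0,0,0],[0,0,-1]],[19,[0,0,0],[0,0,-1]],[19,[0,0,0],[0,0,-1]]]'>/dev/null; python3 chk.py .32 ; python3 rib.py; python3 look.py pics/s4.png >/dev/null
```

```text
[-0.054 -0.011 -0.034] [-0.   0.2  0. ] [0.5466 0.0488 0.0963] 0.01895977107515587
px [255.78 241.21] [281.97 210.39] p [0.5174 0.056  0.0831] err 0.0012 rib ang 163.8053587115178 r 0.030571110919739772
```

View pics/s4.png

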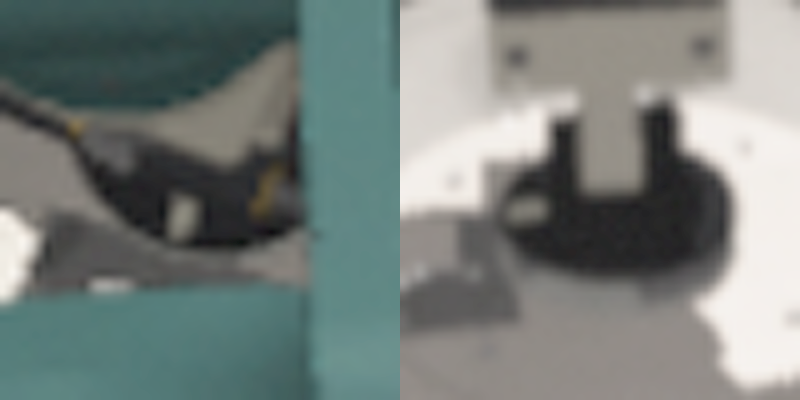

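```bash
python3 - <<'E'
from h import *
e=get_image("side")["image"][:,:,::-1];z=cv2.imread("pics/side0.png")
for n,i in(("start down",z),("now",e)):
    g=cv2.cvtColor(i,cv2.COLOR_BGR2GRAY)
    for x in(285,290,295,300,304): print(n,x,g[206:226,x])
for n in("s3","s4"):
    g=cv2.cvtColor(cv2.imread(f"pics/{n}.png"),cv2.COLOR_BGR2GRAY)
    for x in(290,295,300): print(n,x,g[168:328:8,int(400+(x-268+.5)*8)])
E
```

```text
start down 285 [ 31  22  22  22  21  22  23  27  44  53  45  32  43  64  76  81 101 153
 199 217]
start down 290 [  8  11  10  10  10  11  12  18  24  24  22  21  22  39  62  74  78  87
 121 176]
start down 295 [  9   8   9   8   9  11  12  16  21  21  23  26  27  32  53  73  79  82
 107 165]
start down 300 [  9   8  12  16  19  21  20  22  22  20  21  20  19  29  42  49  63  98
 155 203]
start down 304 [ 23  22  23  22  21  22  22  23  23  22  20  23  34  45  55  76 119 178
 215 223]
now 285 [23 16 16 31 58 64 38 15 10 11 12 22 45 71 83 88 89 91 93 94]
now 290 [46 42 34 19 11 12 12 11 10 12 11 10 16 37 64 82 86 88 91 93]
now 295 [99 91 67 31 12 12 12 10 12 10 11 11 15 30 57 80 86 88 92 95]
now 300 [10 12 10 11 12  9 11 10 10 11 12 11 18 32 45 55 68 84 93 96]
now 304 [ 18  14  12  11  11  12  12  13  14  16  12  22  37  49  61  82 108 118
 105  98]
s3 290 [ 61  63  60  48  39  38  38  39  38  38  41  50  70  97 119 130 132 133
 135 139]
s3 295 [144 139 122  85  49  36  38  40  39  38  38  45  57  79 104 124 132 133
 137 141]
s3 300 [ 59  51  42  38  38  37  38  39  38  40  43  59  80  92  94  98 108 125
 137 141]
s4 290 [ 98  95  86  67  45  38  39  38  41  40  38  38  41  63  99 123 130 133
 136 139]
s4 295 [145 142 126  91  51  37  37  39  38  40  42  38  40  57  90 118 130 134
 137 139]
s4 300 [ 37  36  34  36  40  38  40  40  38  37  36  37  44  62  84  96 108 125
 136 140]
```

The disc's lower edge is back on the row it had at the start (219), so the knob is fully down. I open, lift off and work out the next shift.

```bash

python3 -m handwheel '[[40,[0,0,0],[0,0,0]],[50,[0,0,-10],[0,0,0]],[60,[0,0,-40],[0,0,0]],[60,[0,0,-80],[0,0,0]],[60,[0,0,-115],[0,0,0]]]'
python3 -m handwheel '[[60,[-12,-45,0],[0,0,0]],[60,[-24,-90,0],[0,0,0]],[60,[-36,-135,0],[0,0,0]],[60,[-46,-175,0],[0,0,-4]],[60,[-49,-195,0],[0,0,-9]]]'
python3 - <<'E'
from h import *
from scipy.spatial.transform import Rotation as Q
d=get_image("top");s=get_state();q=s["tool_rot"];M=Q.from_quat([q[1],q[2],q[3],q[0]]).as_matrix();print(M.round(3),s["clock"],s["ee_pos"])
e=get_image("side")["image"]
o=np.zeros((480,800,3),np.uint8)
o[:,:480]=cv2.resize(d["image"][205:265,225:285],(480,480),interpolation=cv2.INTER_CUBIC)
o[:,480:]=cv2.resize(e[170:290,260:340],(320,480),interpolation=cv2.INTER_CUBIC)
o=(255*(o/255.)**.6).astype(np.uint8)
cv2.imwrite("pics/s5.png",o[:,:,::-1])
E
```

```text
clock: 14.25
ee_pos: [0.5464, 0.0488, 0.2137]
tool_rot: [0.0, 0.217, 0.976, 0.0]
contact_force: [0.1, -1.0, 0.2]
grip_width: 0.0542
finger_force: 0.0
clock: 14.75
ee_pos: [0.5075, -0.1512, 0.212]
tool_rot: [0.0, 0.139, 0.99, -0.0]
contact_force: [0.6, 1.2, 0.5]
grip_width: 0.06
finger_force: 0.0
[[-0.963  0.271  0.   ]
 [ 0.271  0.963 -0.001]
 [-0.001 -0.001 -1.   ]] 14.8 [ 0.50712969 -0.15242392  0.21199889]
```

View pics/s5.png

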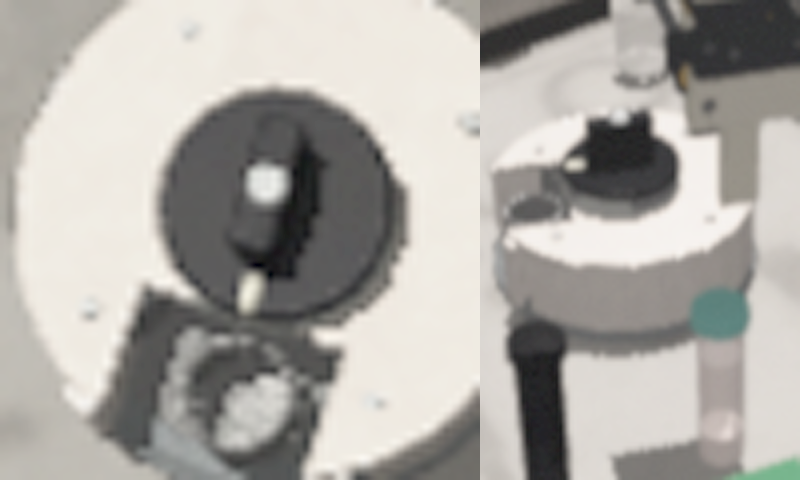

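The cup is now in the port: its ring is centred near crop (232,395), the rib is at (252,292) and the dot at (267,185).

```bash
python3 - <<'E'
from h import *
d=get_image("top");s=get_image("side")
w=lambda u,v,z:onz(d,225+(u+.5)/8-.5,205+(v+.5)/8-.5,z)[:2]
print("ring",w(232,395,.052),"L,R,T",w(172,395,.052),w(302,395,.052),w(232,332,.052))
ax=w(267,185,.116);di=(w(160,203,.082)+w(395,203,.082))/2;dt=(w(277,90,.082)+w(277,318,.082))/2
print("axis dot",ax,"disc",di,dt)
for c in(ax,np.array([.547,.0475])):
    r=w(252,292,.0845)-c;a=np.arctan2(r[1],r[0]);print("rib ang",np.degrees(a),"seat",c+.06*np.array([np.cos(a),np.sin(a)]))
b=w(252,240,.115)-w(278,118,.115);a=np.arctan2(b[1],b[0]);print("bar ang",np.degrees(a),np.array([.547,.0475])+.06*np.array([np.cos(a),np.sin(a)]))
v=lambda u,vv:(260+(u-480+.5)/4-.5,170+(vv+.5)/4-.5)
print("side ring",onz(s,*v(533,209),.052), "two",two(d,(225+232.5/8-.5,205+395.5/8-.5),s,v(533,209)))
print("tube side body bottom",onz(s,*v(720,462),0))
st=get_state();print(st["ee_pos"],st["qpos"])
E
```

```text
ring [0.48941213 0.06486013] L,R,T [0.48989194 0.08466006] [0.488852   0.04174598] [0.51054947 0.06473944]
axis dot [0.54718287 0.04701748] disc [0.54791418 0.04668899] [0.54775407 0.04687477]
rib ang 164.66921963523637 seat [0.48931793 0.06288095]
rib ang 165.4703464510243 seat [0.48891892 0.06255286]
bar ang 167.78491083026321 [0.48835839 0.06019493]
side ring [0.49113503 0.06210249 0.052     ] two (array([0.49089669, 0.06466766, 0.05012036]), np.float64(0.002490441591101104))
tube side body bottom [ 0.50238108 -0.15945525  0.        ]
[ 0.50831342 -0.14848812  0.21174205] [-3.32528352e-01 -2.02516341e-01  1.76108030e+00  2.54009560e-04
  1.58252596e+00 -1.62002615e+00]
```

```bash

python3 -m handwheel '[[60,[0,0,30],[0,0,0]],[60,[0,0,70],[0,0,0]],[60,[0,0,100],[0,0,0]],[60,[0,0,118],[0,0,0]],[60,[0,0,125],[0,0,0]]]'
python3 -m handwheel '[[50,[0,0,0],[0,0,0]],[42,[0,0,0],[0,0,0]],[38,[0,0,0],[0,0,0]],[34,[0,0,0],[0,0,0]],[30,[0,0,0],[0,0,0]]]'
python3 -m handwheel '[[20,[0,0,0],[0,0,0]],[20,[0,0,0],[0,0,0]],[20,[0,0,0],[0,0,0]],[20,[0,0,0],[0,0,0]],[20,[0,0,0],[0,0,0]]]'; python3 chk.py 1
```

```text
clock: 15.45
ee_pos: [0.5079, -0.1471, 0.0844]
tool_rot: [-0.001, 0.14, 0.99, 0.0]
contact_force: [0.5, 0.6, 0.7]
grip_width: 0.06
finger_force: 0.0
clock: 15.95
ee_pos: [0.5087, -0.1486, 0.087]
tool_rot: [0.001, 0.14, 0.99, -0.0]
contact_force: [0.2, 1.3, 4.2]
grip_width: 0.0334
finger_force: 30.0
clock: 16.45
ee_pos: [0.5087, -0.1487, 0.087]
tool_rot: [0.001, 0.14, 0.99, -0.0]
contact_force: [0.4, 0.6, 6.1]
grip_width: 0.0336
finger_force: 30.0
[ 0.181 -0.023 -0.   ] [0.4 0.6 6.1] [ 0.5087 -0.1487  0.087 ] 0.03357850020190914
```

```bash

python3 -m handwheel '[[20,[0,0,-5],[0,0,0]],[20,[0,0,-25],[0,0,0]],[20,[0,0,-50],[0,0,0]],[20,[0,0,-75],[0,0,0]],[20,[0,0,-90],[0,0,0]]]'
python3 -m handwheel '[[20,[8,20,0],[0,0,0]],[20,[20,50,0],[0,0,0]],[20,[32,85,0],[0,0,0]],[20,[45,120,0],[0,0,0]],[20,[58,150,0],[0,0,0]]]'
python3 -m handwheel '[[20,[9,25,0],[0,0,0]],[20,[15,40,0],[0,0,0]],[20,[18,48.5,0],[0,0,0]],[20,[18,48.5,0],[0,0,0]],[20,[18,48.5,0],[0,0,0]]]'
python3 -m handwheel '[[20,[0,0,8],[0,0,0]],[20,[0,0,16],[0,0,0]],[20,[0,0,20],[0,0,0]],[20,[0,0,20],[0,0,0]],[20,[0,0,20],[0,0,0]]]'
python3 - <<'E'
from h import *
d=get_image("top");st=get_state();print(st["clock"],st["ee_pos"],st["tool_rot"],st["contact_force"],st["torque"])
e=get_image("side")["image"]
o=np.zeros((480,800,3),np.uint8)
o[:,:400]=cv2.resize(d["image"][200:280,220:287],(400,480),interpolation=cv2.INTER_CUBIC)
o[:,400:]=cv2.resize(e[160:240,240:307],(400,480),interpolation=cv2.INTER_CUBIC)
o=(255*(o/255.)**.6).astype(np.uint8)
cv2.imwrite("pics/s6.png",o[:,:,::-1])
E
```

```text
clock: 16.95
ee_pos: [0.5086, -0.1487, 0.1783]
tool_rot: [0.001, 0.14, 0.99, -0.0]
contact_force: [0.8, 0.5, -0.9]
grip_width: 0.0337
finger_force: 30.0
clock: 17.45
ee_pos: [0.4937, 0.0132, 0.1759]
tool_rot: [-0.0, 0.14, 0.99, 0.0]
contact_force: [-0.0, 0.3, -0.5]
grip_width: 0.0338
finger_force: 30.0
clock: 17.95
ee_pos: [0.4903, 0.0628, 0.176]
tool_rot: [-0.0, 0.14, 0.99, -0.0]
contact_force: [-1.1, -0.5, 0.1]
grip_width: 0.0339
finger_force: 30.0
clock: 18.45
ee_pos: [0.4902, 0.0631, 0.1561]
tool_rot: [-0.0, 0.14, 0.99, -0.0]
contact_force: [0.5, -0.4, -0.7]
grip_width: 0.0333
finger_force: 30.0
18.5 [0.49031711 0.06319263 0.15631377] [7.75504955e-05 1.39887247e-01 9.90167436e-01 4.70010890e-06] [ 0.65634878 -0.58487691 -0.3200695 ] [ 0.02840647 -0.01101805 -0.00423189]
```

View pics/s6.png

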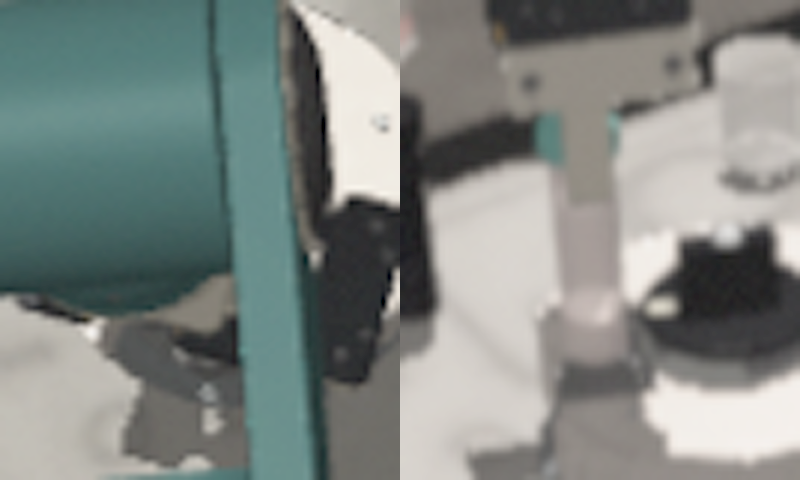

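```bash
python3 - <<'E'
from h import *
s=get_image("side");d=get_image("top");st=get_state();x,y,z=st["ee_pos"]
for h in(.0,.03,.06,.095,.1065,.113):
    u,v=proj(s,[x,y,z-.087+h]);L=[proj(s,[x+.014*c,y+.014*q,z-.087+h])[0] for c,q in((-.86,.51),(.86,-.51))]
    print(h,u.round(2),v.round(2),np.round(L,1),"crop",(400+(u-240+.5)*5.97-.5).round(),((v-160+.5)*6-.5).round(), [round(400+(l-240+.5)*5.97) for l in L])
g=s["image"].astype(int)
for r in(190,196,200,204,208,212,216,218,220,222): print(r,g[r,258:284].sum(1)//3)
E
```

```text
0.0 271.94 216.37 [266.6 277.3] crop 593.0 341.0 [562, 626]
0.03 271.11 206.89 [265.7 276.6] crop 588.0 284.0 [556, 621]
0.06 270.26 197.12 [264.7 275.8] crop 583.0 225.0 [551, 617]
0.095 269.24 185.33 [263.6 274.9] crop 577.0 154.0 [544, 611]
0.1065 268.89 181.36 [263.2 274.6] crop 575.0 131.0 [542, 609]
0.113 268.7 179.1 [263.  274.4] crop 574.0 117.0 [540, 608]
190 [175 175 174 174 173 173 161 128 115 110  97  94  94  96  95  94  96 106
 133 154 157 158 160 167 173 177]
196 [187 187 187 187 187 187 180 154 121 113 115 117 117 117 115 114 111 107
 120 151 161 161 162 164 167 172]
200 [188 188 187 188 188 186 184 168 130 113 114 116 116 117 116 114 111 108
 123 171 195 201 213 228 225 222]
204 [188 188 188 187 187 187 186 178 147 119 113 115 116 117 117 115 112 110
 122 174 217 226 226 227 225 218]
208 [187 186 184 184 182 180 183 188 173 134 123 131 136 138 138 138 139 141
 144 178 211 218 195 126  57  31]
212 [184 183 181 174 166 169 124  94  95 114 133 144 150 153 163 176 177 152
 122  89  62  50  42  66  96 100]
216 [180 182 183 182 170 124  99  96  96  98 103 109 110 111 111 110 109 101
  96  87  63  52  59  56  39  25]
218 [169 174 178 179 170 128  99  92  92  93  99 103 106 106 105 104 101  97
  94  86  67  57  58  64  57  48]
220 [159 163 168 171 166 134 103  92  87  69  60  63  73  78  79  79  73  66
  56  55  65  79  62  56  67  75]
222 [162 160 157 160 157 135 106  97  91  61  42  42  43  43  45  45  45  45
  44  44  45  52  60  55  91 146]
```

The tube hangs plumb over the cup, within about 1 mm: the body is at side crop x 553–622, with its bottom at about (591,345). I go down by feel.

```bash
cat > fz.py <<'E'
from h import *
import sys
s=get_state();f=s['contact_force'];print(round(s['clock'],2),np.round(f,1),np.round(s['torque'],2),np.round(s['ee_pos'],4),round(s['grip_width'],4))
if f[2]>5 or np.hypot(f[0],f[1])>5: sys.exit("STOP")
E
python3 -m handwheel '[[20,[0.5,0,4],[0,0,0]],[20,[0.5,0,8],[0,0,0]],[20,[0.5,0,11],[0,0,0]],[20,[0.5,0,13],[0,0,0]],[20,[0.5,0,14],[0,0,0]]]'>/dev/null; python3 fz.py &&
python3 -m handwheel '[[20,[0,0,1],[0,0,0]],[20,[0,0,2],[0,0,0]],[20,[0,0,3],[0,0,0]],[20,[0,0,4],[0,0,0]],[20,[0,0,5],[0,0,0]]]'>/dev/null; python3 fz.py &&
python3 -m handwheel '[[20,[0,0,1.5],[0,0,0]],[20,[0,0,3],[0,0,0]],[20,[0,0,4.5],[0,0,0]],[20,[0,0,6],[0,0,0]],[20,[0,0,7.5],[0,0,0]]]'>/dev/null; python3 fz.py && 
python3 -m handwheel '[[20,[0,0,2],[0,0,0]],[20,[0,0,4],[0,0,0]],[20,[0,0,6],[0,0,0]],[20,[0,0,8],[0,0,0]],[20,[0,0,10],[0,0,0]]]'>/dev/null; python3 fz.py &&
python3 -m handwheel '[[20,[0,0,2],[0,0,0]],[20,[0,0,4],[0,0,0]],[20,[0,0,6],[0,0,0]],[20,[0,0,8],[0,0,0]],[20,[0,0,10],[0,0,0]]]'>/dev/null; python3 fz.py
```

```text
19.15 [-0.1 -0.4 -1.1] [-0.02 -0.02  0.02] [0.4897 0.0634 0.1418] 0.0339
19.65 [ 0.3 -0.9 -0.8] [-0.02 -0.02  0.05] [0.4898 0.0634 0.1371] 0.0335
20.15 [-0.2 -0.8 -0.4] [ 0.01  0.   -0.05] [0.4897 0.0634 0.1295] 0.0339
20.65 [-0.8  0.7 -0.2] [0.05 0.01 0.03] [0.4898 0.0634 0.1195] 0.0334
21.15 [ 0.7  0.1 -0. ] [-0.05 -0.07 -0.  ] [0.4897 0.0634 0.1095] 0.0335
```

Inside the cup with no contact. The last 8 mm go gently.

```bash

python3 -m handwheel '[[20,[0,0,1.5],[0,0,0]],[20,[0,0,3],[0,0,0]],[20,[0,0,4.5],[0,0,0]],[20,[0,0,5.5],[0,0,0]],[20,[0,0,6],[0,0,0]]]'>/dev/null; python3 fz.py &&
python3 -m handwheel '[[20,[0,0,0.3],[0,0,0]],[20,[0,0,0.6],[0,0,0]],[20,[0,0,0.9],[0,0,0]],[20,[0,0,1.2],[0,0,0]],[20,[0,0,1.5],[0,0,0]]]'>/dev/null; python3 fz.py &&
python3 -m handwheel '[[20,[0,0,0.2],[0,0,0]],[20,[0,0,0.4],[0,0,0]],[20,[0,0,0.6],[0,0,0]],[20,[0,0,0.6],[0,0,0]],[20,[0,0,0.6],[0,0,0]]]'>/dev/null; python3 fz.py &&
python3 -m handwheel '[[20,[0,0,0.2],[0,0,0]],[20,[0,0,0.4],[0,0,0]],[20,[0,0,0.6],[0,0,0]],[20,[0,0,0.6],[0,0,0]],[20,[0,0,0.6],[0,0,0]]]'>/dev/null; python3 fz.py &&
python3 -m handwheel '[[20,[0,0,0.2],[0,0,0]],[20,[0,0,0.4],[0,0,0]],[20,[0,0,0.6],[0,0,0]],[20,[0,0,0.6],[0,0,0]],[20,[0,0,0.6],[0,0,0]]]'>/dev/null; python3 fz.py
```

```text
21.65 [-0.7  0.5 -0.3] [ 0.01 -0.04  0.  ] [0.4897 0.0634 0.1035] 0.0334
22.15 [-0.2  1.  -0.2] [0.03 0.02 0.05] [0.4898 0.0634 0.1022] 0.0336
22.65 [1.1 1.3 0.2] [0.01 0.05 0.01] [0.4897 0.0634 0.1015] 0.0335
23.15 [0.1 0.6 5.4] [-0.01  0.11 -0.  ] [0.49   0.0634 0.1014] 0.0338
23.15 [0.1 0.6 5.4] [-0.01  0.11 -0.  ] [0.49   0.0634 0.1014] 0.0338STOP
STOP
```

The tube touches the floor exactly at the seated height. I release slowly and rise straight up.

```bash

python3 -m handwheel '[[35,[0,0,-0.3],[0,0,0]],[38,[0,0,-0.3],[0,0,0]],[42,[0,0,-0.3],[0,0,0]],[48,[0,0,-0.3],[0,0,0]],[54,[0,0,-0.3],[0,0,0]]]'
python3 -m handwheel '[[54,[0,0,-3],[0,0,0]],[54,[0,0,-12],[0,0,0]],[54,[0,0,-35],[0,0,0]],[54,[0,0,-65],[0,0,0]],[54,[0,0,-100],[0,0,0]]]'
python3 -m handwheel '[[54,[15,-20,-30],[0,0,0]],[54,[30,-50,-40],[0,0,0]],[54,[40,-90,-40],[0,0,0]],[54,[40,-130,-40],[0,0,0]],[54,[40,-160,-40],[0,0,0]]]'
python3 - <<'E'
from h import *
d=get_image("top")["image"];e=get_image("side")["image"];st=get_state();print(st["clock"],st["ee_pos"],st["contact_force"])
o=np.zeros((560,800,3),np.uint8)
o[:400,:400]=cv2.resize(d[190:290,210:310],(400,400),interpolation=cv2.INTER_CUBIC)
o[:560,400:]=cv2.resize(e[140:280,230:330],(400,560),interpolation=cv2.INTER_CUBIC)
cv2.imwrite("pics/s7.png",o[:,:,::-1])
E
```

```text
clock: 23.65
ee_pos: [0.4897, 0.0634, 0.1012]
tool_rot: [-0.0, 0.14, 0.99, -0.0]
contact_force: [-0.5, -0.0, -0.2]
grip_width: 0.0513
finger_force: 0.0
clock: 24.15
ee_pos: [0.4894, 0.0634, 0.2025]
tool_rot: [-0.0, 0.14, 0.99, -0.0]
contact_force: [0.2, -0.2, 0.5]
grip_width: 0.0539
finger_force: 0.0
clock: 24.65
ee_pos: [0.4061, -0.0807, 0.2425]
tool_rot: [0.001, 0.14, 0.99, -0.0]
contact_force: [0.8, -0.0, -0.3]
grip_width: 0.0537
finger_force: 0.0
24.75 [ 0.40614309 -0.08166592  0.24226672] [-0.62755104  0.34231291  0.14630007]
```

View pics/s7.png

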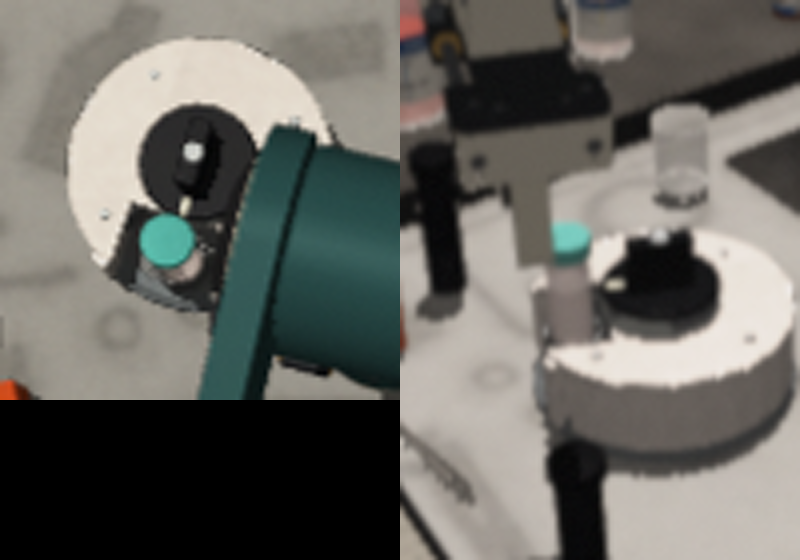

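The tube stands upright and fully down in the cup (cap at top crop (167,240)). The knob is down with its rib pointing at the tube, and the robot is clear, so I hand in.

```bash
python3 -c "
from cell import *
print(sign_off())"
```

```text
the job is handed in; nothing more can be done
None
```

The job is handed in at about 25 s: the carousel's knob is locked down in its notch at the port, the capped tube stands fully down in the cup, and the arm touched nothing else on the bench.

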